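# Sort boxed castings by heft

## Task

The three banded plywood boxes in the steel frame hold castings, some heavy (iron) and some light (aluminium), and nothing outside tells which. Raise the handle end of a box slightly, its far end staying on the bench, to feel its weight; slide every heavy box along its lane until it is fully home against the back stop, gently, and leave every light one standing where it was. Do not lift any box clear of the bench, and leave the other things alone.

Things in the scene. Friction and masses are not known exactly. Their poses are not given: they have to be found in the camera images.
- frame: fixed frame of dark steel on the bench. Origin: on the bench (z 0), middle of the near face of its back stop; x points along the lanes away from the robot, y left. Stop 45 mm high, across all lanes. Four rails 6 mm thick, 18 mm high, from the stop 300 mm towards the robot, part three lanes 100 mm wide, centred at frame y +0.106, 0, -0.106, with no floor of their own. Place and yaw vary (0.12 rad)
- table: the plank bench top at z = 0, on which everything stands and the boxes slide. Of the three boxes one or two are heavy, any of them: light 0.36 to 0.46 kg in all, heavy 0.79 to 0.93 kg
- box1: closed plywood box with two steel bands in the left (frame y +0.106) lane: 150 mm long (x, along the lane, away from the robot), 90 wide (y), 60 high without its handle. Origin: centre of the underside. All three look alike; each holds an unseen casting in its middle (2 mm of play). Begins with its far end 55 to 105 mm short of the stop
- box1_bar (a point): middle of the handle bar of box1: a round grip tube 12 mm thick, along the box's y, that spins freely on its pin, 90 mm above the bench (30 above the lid), 55 mm from the box's centre towards the robot, between two posts, 60 mm free. Pinch it across (fingers closing along the box's x) Raised, it carries 0.58 of the box's weight (about 2.4 N light, 4.9 N heavy) unless also pulled along
- box1_far (a point): middle of the lower edge of the far end face of box1, 75 mm from its origin. The box pivots on this edge when the handle end is raised: the bar then also moves away from the robot by 0.7 of its rise. This end meets the back stop when the box is home
- box2: closed plywood box with two steel bands in the middle (frame y 0) lane: 150 mm long (x, along the lane, away from the robot), 90 wide (y), 60 high without its handle. Origin: centre of the underside. All three look alike; each holds an unseen casting in its middle (2 mm of play). Begins with its far end 55 to 105 mm short of the stop
- box2_bar (a point): middle of the handle bar of box2: a round grip tube 12 mm thick, along the box's y, that spins freely on its pin, 90 mm above the bench (30 above the lid), 55 mm from the box's centre towards the robot, between two posts, 60 mm free. Pinch it across (fingers closing along the box's x) Raised, it carries 0.58 of the box's weight (about 2.4 N light, 4.9 N heavy) unless also pulled along
- box2_far (a point): middle of the lower edge of the far end face of box2, 75 mm from its origin. The box pivots on this edge when the handle end is raised: the bar then also moves away from the robot by 0.7 of its rise. This end meets the back stop when the box is home
- box3: closed plywood box with two steel bands in the right (frame y -0.106) lane: 150 mm long (x, along the lane, away from the robot), 90 wide (y), 60 high without its handle. Origin: centre of the underside. All three look alike; each holds an unseen casting in its middle (2 mm of play). Begins with its far end 55 to 105 mm short of the stop
- box3_bar (a point): middle of the handle bar of box3: a round grip tube 12 mm thick, along the box's y, that spins freely on its pin, 90 mm above the bench (30 above the lid), 55 mm from the box's centre towards the robot, between two posts, 60 mm free. Pinch it across (fingers closing along the box's x) Raised, it carries 0.58 of the box's weight (about 2.4 N light, 4.9 N heavy) unless also pulled along
- box3_far (a point): middle of the lower edge of the far end face of box3, 75 mm from its origin. The box pivots on this edge when the handle end is raised: the bar then also moves away from the robot by 0.7 of its rise. This end meets the back stop when the box is home
- crucible: open grey two-handled crucible, 80 mm across, 75 mm high, behind the back stop; a loose bystander, not to be moved. Origin: centre of its underside.
- ingot: cast aluminium ingot 130 x 45 x 36 mm, lying left of the frame; a loose bystander, not to be moved. Origin: centre of its underside.
- brush: bench brush lying right of the frame; a loose bystander, not to be moved. Origin: centre of its underside.
- hammer: hammer lying to the left of the frame; a loose bystander, not to be moved. Origin: centre of its underside.
- rammer: turned wooden sand rammer standing 122 mm high, right of the frame; a loose bystander, not to be moved. Origin: centre of its underside.
- firebrick: fire brick 110 x 60 x 50 mm behind the back stop; a loose bystander, not to be moved. Origin: centre of its underside.
- tin: plain steel tin 70 mm across, 90 mm high, left of the frame; a loose bystander, not to be moved. Origin: centre of its underside.
Mind the look-alikes: they are no part of the job. What is shaped like the box1 but green or turquoise is not meant.

How it is judged (in metres and radians):
On the way:
1. the handle end of a box is raised by the gripper while its far end stays on the bench (tilted by more than 0.03 rad) (((angle between box1's own z axis and vertical above 0.03 rad and contact force between box1 and table above 0.5 N and contact force between box1 and the fingers above 0.5 N) or (angle between box2's own z axis and vertical above 0.03 rad and contact force between box2 and table above 0.5 N and contact force between box2 and the fingers above 0.5 N) or (angle between box3's own z axis and vertical above 0.03 rad and contact force between box3 and table above 0.5 N and contact force between box3 and the fingers above 0.5 N))), for 0.2 s.
At the end, for the whole second after the job is handed in: Every heavy box (pressing on the bench with more than 5.8 N) stands level in its lane with its far end within 8 mm of the back stop; every light box stands level within 25 mm of where it began; all at rest (((contact force between box1 and table above 5.8 N and x of box1_far in the frame of frame above -0.008 m and y of box1 in the frame of frame between 0.086 and 0.126 m and angle between box1's own z axis and vertical below 0.03 rad and linear speed of box1 below 0.01 m/s) or (contact force between box1 and table between 2 and 5.8 N and distance of box1 from where it was at the start of the episode below 0.025 m and angle between box1's own z axis and vertical below 0.03 rad and linear speed of box1 below 0.01 m/s)) and ((contact force between box2 and table above 5.8 N and x of box2_far in the frame of frame above -0.008 m and y of box2 in the frame of frame between -0.02 and 0.02 m and angle between box2's own z axis and vertical below 0.03 rad and linear speed of box2 below 0.01 m/s) or (contact force between box2 and table between 2 and 5.8 N and distance of box2 from where it was at the start of the episode below 0.025 m and angle between box2's own z axis and vertical below 0.03 rad and linear speed of box2 below 0.01 m/s)) and ((contact force between box3 and table above 5.8 N and x of box3_far in the frame of frame above -0.008 m and y of box3 in the frame of frame between -0.126 and -0.086 m and angle between box3's own z axis and vertical below 0.03 rad and linear speed of box3 below 0.01 m/s) or (contact force between box3 and table between 2 and 5.8 N and distance of box3 from where it was at the start of the episode below 0.025 m and angle between box3's own z axis and vertical below 0.03 rad and linear speed of box3 below 0.01 m/s))); the robot touches nothing.
It fails at once if a box tipped steeply (over 0.35 rad) or lifted clear (centre of its underside over 45 mm up) (angle between any of box1, box2, box3's own z axis and vertical above 0.35 rad or height (world z) of any of box1, box2, box3 above 0.045 m).
It fails at once if a box pressed against the frame with more than 25 N (contact force between any of box1, box2, box3 and frame above 25 N).
It fails at once if a bystander moved by more than 25 mm (distance of any of crucible, ingot, brush, hammer, rammer, firebrick, tin from where it was at the start of the episode above 0.025 m).
It also fails if it takes over 64 s, if anything falls off the work surface, if the arm or the gripper's body presses on something with over 40 N, if the wrist force passes 120 N, or if a joint passes its speed limit or range.

## Robot

A 6-joint arm with a two-finger parallel gripper is mounted at the origin on the work surface. World frame = base frame: x ahead of the robot, y to its left, z up, the work surface at z = 0. Lengths are in mm, angles in rad, forces in N, time in s.
With the tool pointing down it reaches from about 300 to 775 mm from the base axis. Payload 14.6 kg.
Tool frame: the origin (TCP) lies between the finger pads; the fingertips stand 8 mm ahead of it and the grasp point (between the pads) lies 11 mm behind it; z points along the fingers, y is the direction in which the jaws open and shut (so a half turn about z gives the same grasp; the last joint's range is limited). The gripper opens to 94 mm and grips with 3 to 60 N. Pads are 16 mm wide; open, the fingers measure 119 mm over their backs; the gripper's body (75 mm by 177 mm) begins 78 mm behind the grasp point.
Start: joints at [1.256, 0.3, 1.521, -0, 1.321, -0.067], TCP at [134.897, 533.19, 213.446] pointing down, gripper open.
Joint ranges: [-3.03, 3.03], [-0.79, 2.21], [0.23, 2.52], [-1.04, 4.18], [0, 3.07], [-2.55, 2.55]. Speed limits (rad/s): [2.22, 2.22, 2.57, 3.14, 3.14, 3.14].

## Interface

Orientations are given as [roll, pitch, yaw] about the fixed x, y, z axes, in that order (R = Rz(yaw) Ry(pitch) Rx(roll)).
In Python, from cell import manip, cams, models gives the robot as it stands. The module is installed in compiled form; this text tells all that it offers.
- The arm moves only by the shell command python3 -m pendant 'ROWS' [OPENING] [FORCE]. ROWS is JSON, a list that holds one entry, the list of rows, each a list of 4 numbers: the shift along the tool's x, y, z in cm, then the turn about the tool's z in rad. In form: [[[x, y, z, roll], ...]]. A call has 1 to 5 rows; each row is the pose to reach, as a shift and turn from the pose commanded when the call began, along the tool's axes at that moment; what a row does not reach only later rows make up. A row lasts 1/10 s, in which the tool goes at most 50 mm and 8.59 degrees, less where a joint would pass 70% of its speed; a pose out of reach is approached as far as the arm can. A call with a gripper value outside its range is refused whole. OPENING is the opening, from -1 (shut) to 1 (fully open), so that 0 is half open, set as the call begins (- or left out, the last holds). The fingers move at their own pace and stop on an object; FORCE is the grip in N (left out, the last holds). Time passes only in rows, so rows that repeat a pose let the fingers close. It gives the time, the measured TCP pose, the force and the opening at its end, in the units of the state.
- manip.read_state(): the state, without advancing time (a new reading comes with each control period).
- cams.camera(name): name is "side" or "top"; returns a dict with "frame" (480x640x3 uint8, red, green, blue), "K" (3x3 intrinsics, pixels), "pose" (4x4, takes a point from camera to world coordinates). Camera axes: x right, y down, z forward; pixel columns grow to the right and rows downward; lengths in mm; the calibration is good to about 2 mm. A picture is of the moment at which its call begins. There is no depth.
- manip.sign_off(): hands the job in, once; it reports no verdict.
Trained networks look in the newest picture that a camera, given by its name, has taken for a name from the list of things; names that differ only in an ending like _2 or _b are one class to them, and where a whole thing is asked for, a point or a joint stands for the part that bears it (a point fixed in the world has none). Each returns a list of dicts, best first, with "score" (0 to 1); they miss things now and then, are a little off and sometimes report something else, mostly with a low value. They report only what shows in the picture. A call takes as long as a camera call. They do not tell look-alikes from the thing itself.
- models.regions_of(camera, name): "pixels" (480x640 bool, what is visible of it) and "point" ([column, row] in pixels, amid what is visible of it).
The state is a dict: "clock": time; "joints": joint angles; "qd": joint speeds; "effort": joint torques, N m; "eef_pos": TCP position; "eef_rot": TCP orientation; "wrist_force": force on the tool from outside, world axes, zero at the start; "moment": the same for the moment, N m; "finger_gap": finger opening in mm.
Only numpy, scipy, OpenCV 4.12 (cv2) and the standard library are available. Lean on these libraries where they do the work, as an engineer would, in place of code of your own. Each camera call takes 0.05 s, during which the arm holds its last target.

## Working session

There is one attempt and no reset: what is moved stays moved. The work goes in short steps, Python scripts to look and compute and a shell command to move; the robot and the scene stay as the last step left them, time stands still between calls to the robot, and variables do not carry over. Pictures are saved under pics/ and viewed, and the job is handed in when it is done.

```bash
mkdir -p pics; python3 - <<'E'
from cell import manip,cams,models
import cv2,numpy as np
print(manip.read_state())
for n in("top","side"):
    c=cams.camera(n); cv2.imwrite(f"pics/{n}0.png",c["frame"][:,:,::-1]); print(n,c["K"].round(1).tolist(),c["pose"].round(4).tolist())
    for k in("box1","box1_bar","box2_bar","box3_bar","frame","box1_far"):
        print(k,[(round(r["score"],2),np.round(r["point"]).tolist(),int(r["pixels"].sum())) for r in models.regions_of(n,k)])
E
```

```text
{'clock': 0.0, 'joints': array([ 1.25641419e+00,  3.00420093e-01,  1.52161298e+00, -3.90727793e-05,
        1.32070346e+00, -6.66059576e-02]), 'qd': array([-0.00013682, -0.00094639, -0.00112351,  0.00114413, -0.00133615,
        0.00042247]), 'effort': array([-1.59859087e-04, -5.31811202e+01, -3.52729833e+01,  7.08360784e-02,
        2.44013756e-02, -1.50647752e-04]), 'eef_pos': array([134.81931646, 532.94350237, 212.90081282]), 'eef_rot': array([-3.14044879e+00, -3.83708869e-05,  2.89382615e+00]), 'wrist_force': array([ 0.12180961, -0.55407765, -0.02817647]), 'moment': array([-0.01889483, -0.04290029,  0.0097414 ]), 'finger_gap': 93.86406199857225}
top [[532.3, 0.0, 318.0], [0.0, 532.3, 244.6], [0.0, 0.0, 1.0]] [[0.0192, -0.9979, 0.0615, 457.4985], [-0.9996, -0.0203, -0.0174, 46.3888], [0.0186, -0.0612, -0.998, 1130.6015], [0.0, 0.0, 0.0, 1.0]]
box1 [(0.95, [180.0, 363.0], 3992), (0.83, [245.0, 222.0], 3531), (0.71, [476.0, 261.0], 3854), (0.7, [348.0, 251.0], 3348), (0.67, [446.0, 362.0], 4014), (0.63, [296.0, 233.0], 3295)]
box1_bar [(0.91, [181.0, 362.0], 4062), (0.89, [245.0, 22
[... 499 characters left out ...]
[0.0, 0.0, 0.0, 1.0]]
box1 [(0.82, [211.0, 198.0], 2743), (0.71, [334.0, 242.0], 2330), (0.69, [202.0, 369.0], 6276), (0.67, [331.0, 388.0], 6943), (0.62, [397.0, 181.0], 1163), (0.59, [319.0, 280.0], 3728), (0.56, [338.0, 212.0], 1734), (0.54, [342.0, 192.0], 342)]
box1_bar [(0.96, [329.0, 387.0], 7012), (0.9, [338.0, 212.0], 1746), (0.8, [203.0, 368.0], 6168), (0.66, [212.0, 200.0], 2697), (0.28, [428.0, 218.0], 1596)]
box2_bar [(0.64, [333.0, 239.0], 2307)]
box3_bar [(0.71, [322.0, 280.0], 3642), (0.58, [398.0, 182.0], 1097)]
frame [(0.57, [379.0, 270.0], 4170), (0.16, [332.0, 180.0], 1076)]
box1_far [(0.83, [330.0, 387.0], 6895), (0.72, [337.0, 212.0], 1719), (0.2, [428.0, 218.0], 1614)]
```

View pics/top0.png

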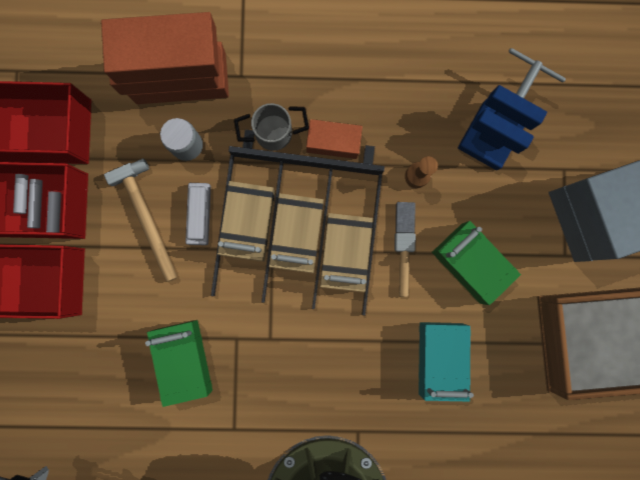

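View pics/side0.png

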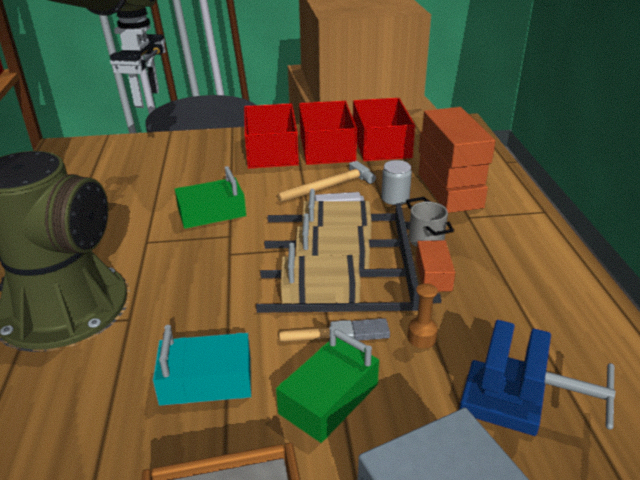

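```bash
python3 - <<'E'
import cv2
a=cv2.imread("pics/top0.png")
cv2.imwrite("pics/crop0.png",cv2.resize(a[140:320,200:400],None,fx=3.3,fy=3.3,interpolation=cv2.INTER_CUBIC))
E
```

```text
(no output)
```

View pics/crop0.png

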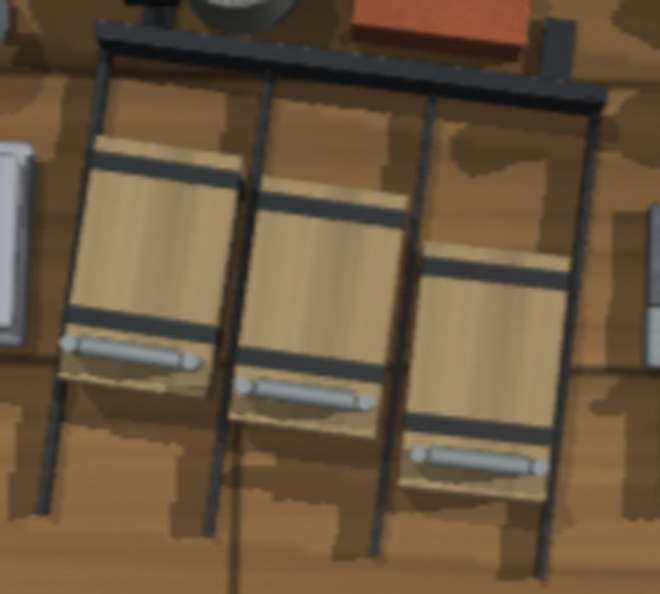

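The pictures show candidates for the boxes (top picture): plywood boxes at (246,220), (297,232) and (347,252), inside the frame. The look-alikes outside it are green at (180,363) and (478,262), and turquoise at (446,362). I choose the three plywood ones; the crop shows their bars at about (239,247), (292,259) and (345,279).

```bash
cat > h.py <<'E'
import numpy as np
from cell import manip,cams,models
def ray(c,uv,z):
    d=c["pose"][:3,:3]@np.linalg.inv(c["K"])@np.array([uv[0],uv[1],1.]); o=c["pose"][:3,3]
    return o+d*(z-o[2])/d[2]
def proj(c,p):
    q=c["pose"][:3,:3].T@(np.asarray(p,float)-c["pose"][:3,3]); q=c["K"]@q; return q[:2]/q[2]
E
python3 - <<'E'
from h import *
import cv2
c=cams.camera("top")
g=lambda x,y:(200+x/3.3-.35,140+y/3.3-.35)
for n,a,b in(("bar1",(67,343),(192,362)),("bar2",(243,385),(365,403)),("bar3",(417,454),(540,467))):
    A,B=ray(c,g(*a),92),ray(c,g(*b),92); d=A-B
    print(n,((A+B)/2).round(1),"len",np.linalg.norm(d).round(1),"yaw",np.arctan2(-d[0],d[1]).round(3))
R=[((43,513),(108,60)),((208,533),(268,75)),((375,554),(431,95)),((541,577),(596,115))]
for a,b in R:
    A,B=ray(c,g(*a),18),ray(c,g(*b),18); d=B-A
    print("rail",A.round(1),B.round(1),"yaw",np.arctan2(d[1],d[0]).round(3))
A,B=ray(c,g(98,42),45),ray(c,g(602,106),45);print("stop near top",A.round(1),B.round(1),"yaw",np.arctan2(-(A-B)[0],(A-B)[1]).round(3))
for n,l,r in(("1",(93,137),(243,157)),("2",(260,178),(407,196)),("3",(424,242),(571,259))):
    A,B=ray(c,g(*l),60),ray(c,g(*r),60); print("far",n,A.round(1),B.round(1),((A+B)/2).round(1))
for n,l,r in(("1",(58,378),(210,398)),("2",(230,418),(376,438)),("3",(399,485),(547,500))):
    A,B=ray(c,g(*l),60),ray(c,g(*r),60); print("near",n,A.round(1),B.round(1),((A+B)/2).round(1))
s=cams.camera("side"); 
cv2.imwrite("pics/side_crop0.png",cv2.resize(s["frame"][170:330,240:460,::-1],None,fx=3.5,fy=3.5,interpolation=cv2.INTER_CUBIC))
E
```

```text
bar1 [514.8 182.4  92. ] len 74.6 yaw -0.131
bar2 [492.3  78.8  92. ] len 72.9 yaw -0.127
bar3 [455.1 -25.   92. ] len 73.1 yaw -0.086
rail [416.8 243.5  18. ] [705.8 211.1  18. ] yaw -0.112
rail [406.1 139.6  18. ] [698.5 108.7  18. ] yaw -0.105
rail [394.9  34.2  18. ] [688.    4.1  18. ] yaw -0.102
rail [382.4 -70.7  18. ] [ 677.5 -101.9   18. ] yaw -0.105
stop near top [711.  213.6  45. ] [ 677.9 -102.    45. ] yaw -0.105
far 1 [648.5 212.7  60. ] [638.2 120.5  60. ] [643.3 166.6  60. ]
far 2 [625.4 109.8  60. ] [616.3  19.4  60. ] [620.8  64.6  60. ]
far 3 [588.1   8.4  60. ] [579.5 -82.   60. ] [583.8 -36.8  60. ]
near 1 [500.2 229.5  60. ] [489.9 136.9  60. ] [495.  183.2  60. ]
near 2 [477.9 124.5  60. ] [467.5  35.5  60. ] [472.7  80.   60. ]
near 3 [439.3  20.9  60. ] [431.9 -69.3  60. ] [435.6 -24.2  60. ]
```

View pics/side_crop0.png

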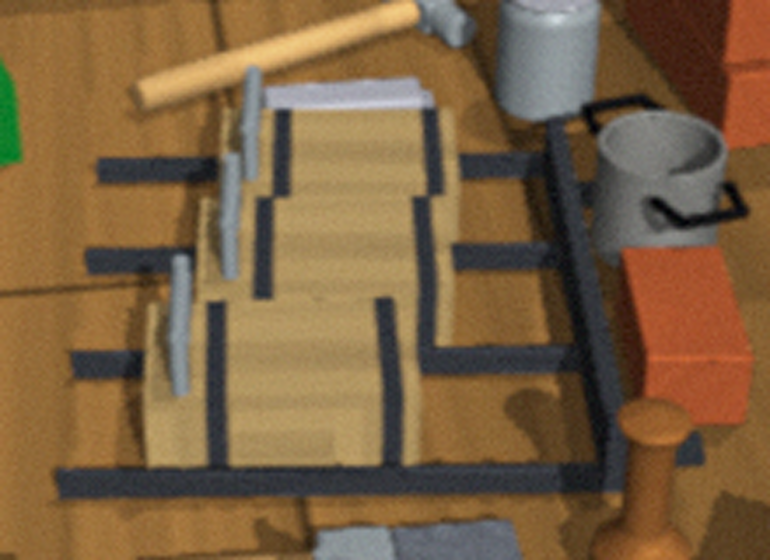

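```bash
cat >> h.py <<'E'
F0=np.array([694.5,55.8]); YAW=-0.105
U=np.array([np.cos(YAW),np.sin(YAW)]);V=np.array([-np.sin(YAW),np.cos(YAW)])
def w2f(p): d=np.asarray(p)[:2]-F0; return np.array([d@U,d@V])
def f2w(x,y): return F0+x*U+y*V
def goto(w,z,yaw=1.466):
    from scipy.spatial.transform import Rotation as Ro
    s=manip.read_state(); Rm=Ro.from_euler("xyz",s["eef_rot"]).as_matrix()
    d=np.array([w[0],w[1],z])-s["eef_pos"]
    t=s["eef_rot"][2]-yaw; t=(t+np.pi)%(2*np.pi)-np.pi
    print("t",round(s["clock"],2),"pos",s["eef_pos"].round(1),"lane",w2f(s["eef_pos"]).round(1),"rot",s["eef_rot"].round(3),"F",s["wrist_force"].round(2),"gap",round(s["finger_gap"],1))
    print("shift tool cm",(Rm.T@d/10).round(2),"turn",round(t,3))
E
python3 -m pendant '[[[-4.1,-2.2,0,0.13],[-8.2,-4.4,0,0.27],[-12.3,-6.7,0,0.41],[-16.4,-8.9,0,0.55],[-20.5,-11.1,0,0.69]]]'
python3 - <<'E'
from h import *
print(goto(f2w(-192,106),150))
E
```

```text
clock: 1.3
eef_pos: [307.5, 373.9, 213.7]
eef_rot: [3.141, -0.0, 2.198]
wrist_force: [0.1, 0.1, 0.1]
finger_gap: 94.3
t 1.3 pos [307.5 373.9 213.7] lane [-418.2  275.8] rot [ 3.141 -0.     2.198] F [0.13 0.13 0.14] gap 94.3
shift tool cm [-27.75   5.46   6.37] turn 0.732
None
```

```bash

python3 -m pendant '[[[-4.7,0.9,0,0.14],[-9.4,1.8,0,0.28],[-14.1,2.7,0,0.42],[-18.8,3.6,0,0.56],[-23.3,4.6,0.5,0.7]]]' -0.1
python3 - <<'E'
from h import *
goto(f2w(-192,106),150)
E
```

```text
clock: 1.8
eef_pos: [482.8, 213.0, 209.1]
eef_rot: [3.14, -0.001, 1.498]
wrist_force: [1.0, 0.5, 0.0]
finger_gap: 57.5
t 1.8 pos [482.8 213.  209.1] lane [-227.   134.1] rot [ 3.140e+00 -1.000e-03  1.498e+00] F [1.05 0.51 0.01] gap 57.5
shift tool cm [-2.93  3.4   5.91] turn 0.032
```

```bash

python3 -m pendant '[[[-1.5,1.7,1.5,0.03],[-2.9,3.4,3.5,0.03],[-2.9,3.4,5.9,0.03],[-2.9,3.4,5.9,0.03],[-2.9,3.4,5.9,0.03]]]' -0.1
python3 - <<'E'
from h import *
import cv2
c=cams.camera("top");cv2.imwrite("pics/t1.png",cv2.resize(c["frame"][140:320,190:390,::-1],None,fx=3,fy=3))
c=cams.camera("side");cv2.imwrite("pics/s1.png",cv2.resize(c["frame"][80:330,240:460,::-1],None,fx=2.4,fy=2.4))
goto(f2w(-192,106),79)
E
```

```text
clock: 2.3
eef_pos: [513.3, 183.7, 150.0]
eef_rot: [-3.141, 0.0, 1.474]
wrist_force: [-0.2, -0.5, 0.9]
finger_gap: 42.7
t 2.4 pos [513.6 184.  150.9] lane [-193.3  108.5] rot [ 3.140e+00 -1.000e-03  1.474e+00] F [0.57 0.11 0.06] gap 42.1
shift tool cm [-0.26  0.12  7.19] turn 0.008
```

View pics/t1.png

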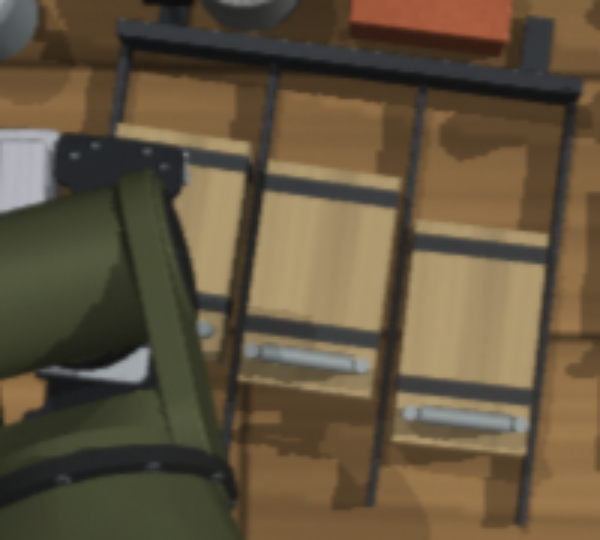

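View pics/s1.png

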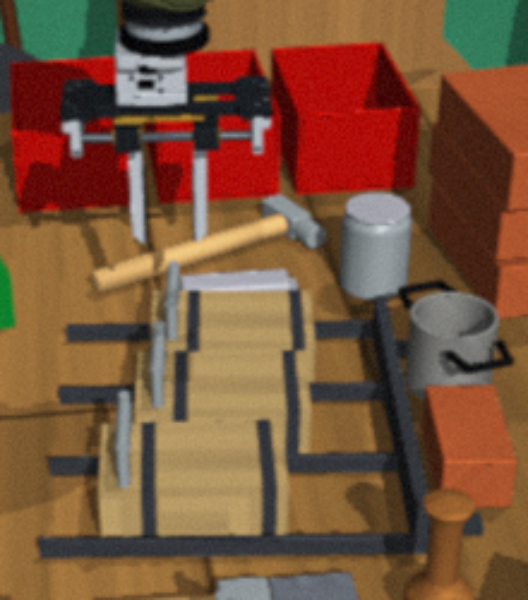

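The fingers at (137,240) and (200,240) in the side crop straddle bar 1, which shows at (172,300), and the jaws run along the lane. Descending.

```bash

python3 -m pendant '[[[-0.1,0.1,2,0],[-0.2,0.1,4,0.01],[-0.2,0.1,5.8,0.01],[-0.2,0.1,7.1,0.01],[-0.2,0.1,7.1,0.01]]]'
python3 -m pendant '[[[0,0,0,0],[0,0,0,0]]]'
python3 - <<'E'
from h import *
import cv2
c=cams.camera("side");cv2.imwrite("pics/s2.png",cv2.resize(c["frame"][130:280,260:440,::-1],None,fx=4,fy=4))
goto(f2w(-192,106),79)
E
```

```text
clock: 2.9
eef_pos: [513.7, 181.5, 77.8]
eef_rot: [-3.14, 0.001, 1.464]
wrist_force: [0.1, -1.0, 0.5]
finger_gap: 42.6
clock: 3.1
eef_pos: [514.7, 181.6, 79.6]
eef_rot: [3.14, -0.001, 1.464]
wrist_force: [-0.4, -0.4, -0.1]
finger_gap: 42.4
t 3.15 pos [514.6 181.6  79.5] lane [-192.1  106.2] rot [ 3.140e+00 -1.000e-03  1.464e+00] F [ 0.04 -0.66 -0.21] gap 42.1
shift tool cm [-0.02  0.01  0.05] turn -0.002
```

View pics/s2.png

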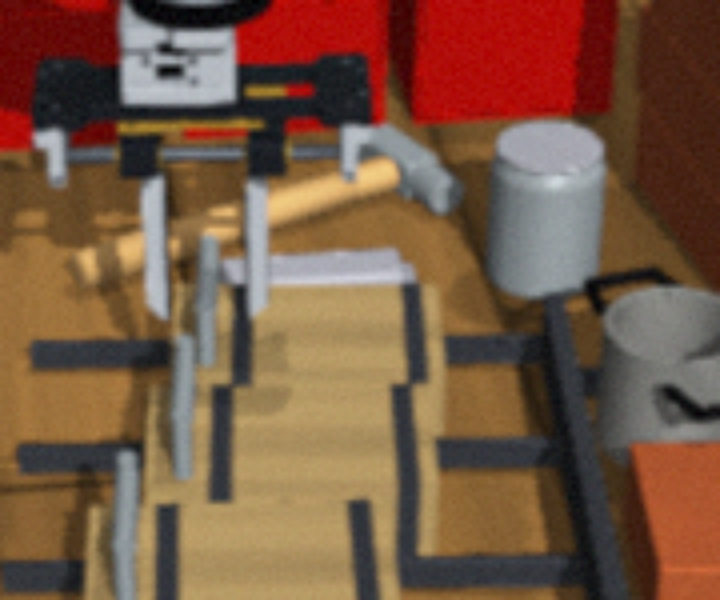

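The bar at (207,300) lies between the fingers, so I close on it.

```bash

python3 -m pendant '[[[0,0,0,0],[0,0,0,0],[0,0,0,0],[0,0,0,0],[0,0,0,0]]]' -1 20
python3 -m pendant '[[[0,0,0,0],[0,0,0,0],[0,0,0,0],[0,0,0,0]]]'
python3 -c "
from h import *
for i in range(6): cams.camera('top'); s=manip.read_state(); print(s['wrist_force'].round(2),s['moment'].round(3),s['eef_pos'].round(2),round(s['finger_gap'],1))"
```

```text
clock: 3.65
eef_pos: [514.2, 181.3, 78.5]
eef_rot: [3.141, -0.0, 1.464]
wrist_force: [0.4, -0.1, -0.4]
finger_gap: 11.5
clock: 4.05
eef_pos: [514.2, 181.4, 78.5]
eef_rot: [3.141, -0.0, 1.464]
wrist_force: [1.7, -0.5, 0.2]
finger_gap: 11.7
[ 2.13 -0.01  0.04] [-0.117 -0.163 -0.055] [514.19 181.35  78.49] 11.3
[ 0.98 -0.21 -0.01] [-0.146 -0.18  -0.002] [514.18 181.36  78.47] 11.6
[1.57 0.86 0.45] [-0.143 -0.22   0.028] [514.2  181.33  78.48] 10.9
[ 1.13 -0.95  0.23] [-0.115 -0.231 -0.025] [514.19 181.36  78.49] 11.2
[1.21 0.54 0.34] [-0.12  -0.204 -0.047] [514.2  181.33  78.48] 11.4
[ 2.12 -1.03  0.92] [-0.157 -0.24  -0.046] [514.17 181.35  78.47] 11.3
```

```bash

python3 -m pendant '[[[0,0.12,-0.16,0],[0,0.23,-0.32,0],[0,0.35,-0.48,0],[0,0.47,-0.64,0],[0,0.58,-0.8,0]]]'
python3 -m pendant '[[[0,0,0,0],[0,0,0,0],[0,0,0,0],[0,0,0,0]]]'
python3 -c "
from h import *
import cv2
f=[]
for i in range(10):
  c=cams.camera('side'); s=manip.read_state(); f.append(np.r_[s['wrist_force'],s['moment']])
print(np.mean(f,0).round(3),np.std(f,0).round(2),s['eef_pos'].round(2),round(s['finger_gap'],1))
cv2.imwrite('pics/s3.png',cv2.resize(c['frame'][130:280,260:440,::-1],None,fx=4,fy=4))"
```

```text
clock: 4.85
eef_pos: [520.0, 180.7, 86.5]
eef_rot: [-3.141, 0.0, 1.464]
wrist_force: [0.1, -0.3, -3.4]
finger_gap: 11.8
clock: 5.25
eef_pos: [519.8, 180.7, 86.4]
eef_rot: [-3.142, 0.0, 1.464]
wrist_force: [0.9, -0.4, -3.4]
finger_gap: 11.5
[ 0.792 -0.461 -3.071 -0.139 -0.041 -0.055] [0.61 0.48 0.42 0.03 0.04 0.03] [519.87 180.74  86.43] 11.6
```

View pics/s3.png

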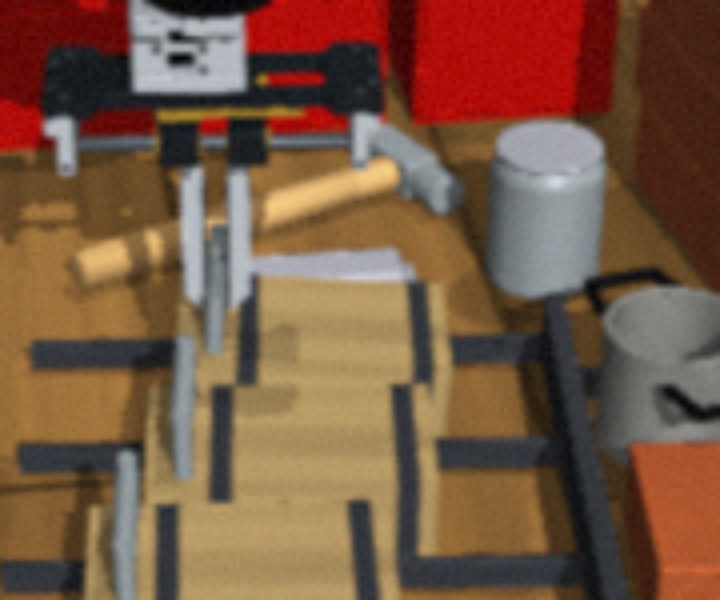

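Box 1: Fz is about -3.07 N with a pull of 0.8 N. Corrected for the pull, the bar carries about 2.4 N, so it is light. I lower it along the same arc and release.

```bash

python3 -m pendant '[[[0,-0.12,0.16,0],[0,-0.23,0.32,0],[0,-0.35,0.48,0],[0,-0.47,0.64,0],[0,-0.58,0.8,0]]]'
python3 -m pendant '[[[0,0,0,0],[0,0,0,0],[0,0,0,0],[0,0,0,0]]]' -0.1
python3 -m pendant '[[[0,0,-2,0],[0,0,-4,0],[0,0,-6,0],[0,0,-6,0]]]' -0.1
python3 -c "
from h import *
import cv2
c=cams.camera('side');cv2.imwrite('pics/s4.png',cv2.resize(c['frame'][130:280,260:440,::-1],None,fx=4,fy=4))
goto(f2w(-203.5,0),140)"
```

```text
clock: 6.25
eef_pos: [514.0, 181.4, 78.4]
eef_rot: [3.142, 0.0, 1.464]
wrist_force: [2.5, -1.9, 12.3]
finger_gap: 11.6
clock: 6.65
eef_pos: [514.2, 181.4, 78.5]
eef_rot: [3.141, -0.0, 1.464]
wrist_force: [0.1, 0.0, -0.4]
finger_gap: 39.8
clock: 7.05
eef_pos: [515.2, 181.7, 140.9]
eef_rot: [3.138, -0.002, 1.464]
wrist_force: [0.7, 1.3, -0.0]
finger_gap: 42.4
t 7.1 pos [514.6 181.5 139.1] lane [-192.1  106.1] rot [ 3.140e+00 -1.000e-03  1.464e+00] F [-0.03  0.93 -0.64] gap 42.2
shift tool cm [-10.62  -1.12  -0.1 ] turn -0.002
```

View pics/s4.png

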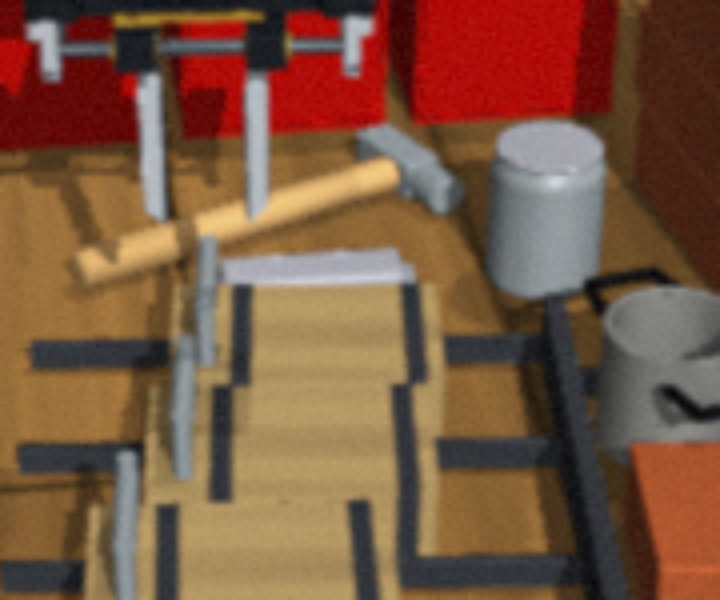

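Box 1 is back in place, level, with its bar at (206,300). On to box 2.

```bash

python3 -m pendant '[[[-3.5,-0.4,0,0],[-7,-0.8,0,0],[-10.6,-1.1,0,0],[-10.6,-1.1,0,0],[-10.6,-1.1,0,0]]]'
python3 -c "
from h import *
goto(f2w(-203.5,0),79)"
python3 -m pendant '[[[0,0,2,0],[0,0,4,0],[0,0,5.3,0],[0,0,6,0],[0,0,6,0]]]'
python3 -m pendant '[[[0,0,0,0],[0,0,0,0]]]'
python3 -c "
from h import *
import cv2
c=cams.camera('side');cv2.imwrite('pics/s5.png',cv2.resize(c['frame'][130:280,260:440,::-1],None,fx=4,fy=4))
goto(f2w(-203.5,0),79)"
```

```text
clock: 7.6
eef_pos: [491.6, 76.8, 137.6]
eef_rot: [-3.141, 0.0, 1.462]
wrist_force: [-0.2, 1.0, 0.4]
finger_gap: 42.2
t 7.6 pos [491.6  76.8 137.6] lane [-204.    -0.4] rot [-3.141  0.     1.462] F [-0.18  0.98  0.43] gap 42.2
shift tool cm [0.04 0.05 5.86] turn -0.004
clock: 8.1
eef_pos: [491.6, 77.5, 77.6]
eef_rot: [-3.14, 0.0, 1.464]
wrist_force: [0.6, -0.1, 0.0]
finger_gap: 42.2
clock: 8.3
eef_pos: [492.3, 77.3, 79.2]
eef_rot: [3.14, -0.0, 1.464]
wrist_force: [0.1, 0.8, -0.1]
finger_gap: 42.5
t 8.35 pos [492.3  77.2  79.1] lane [-2.034e+02  1.000e-01] rot [ 3.14  -0.     1.464] F [0.15 0.43 0.55] gap 42.5
shift tool cm [-0.01 -0.01  0.01] turn -0.002
```

View pics/s5.png

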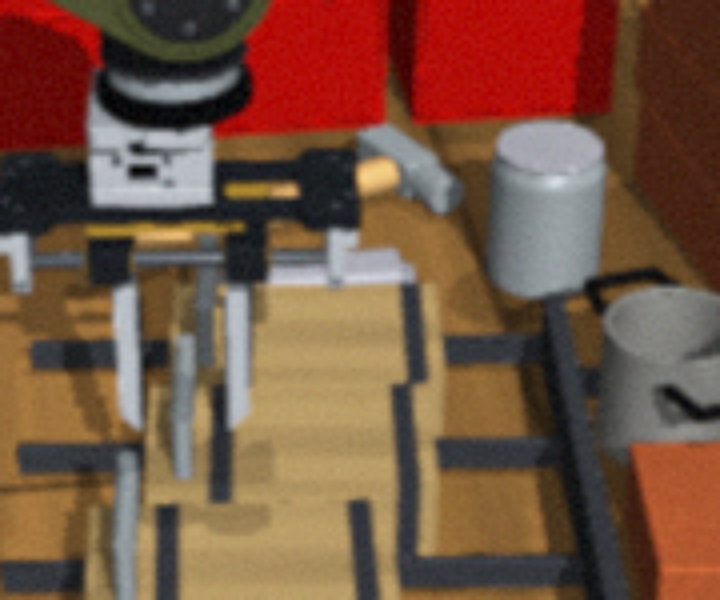

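Bar 2 at (184,410) lies between the fingers. Grip, then raise it a little less steeply in the last rows.

```bash
cat > w.py <<'E'
from h import *
import cv2,sys
f=[]
for i in range(10):
  c=cams.camera('side'); s=manip.read_state(); f.append(np.r_[s['wrist_force'],s['moment']])
m=np.mean(f,0); fx=m[:2]@U
print("F",m.round(2),"std",np.std(f,0).round(2)[:3],"t",round(s['clock'],2),"lane",w2f(s['eef_pos']).round(1),"z",s['eef_pos'][2].round(1),"gap",round(s['finger_gap'],1))
print("Fx lane",fx.round(2),"Fz corrected",(-m[2]-0.79*fx).round(2))
if len(sys.argv)>1: cv2.imwrite(sys.argv[1],cv2.resize(c['frame'][130:280,260:440,::-1],None,fx=4,fy=4))
E
python3 -m pendant '[[[0,0,0,0],[0,0,0,0],[0,0,0,0],[0,0,0,0],[0,0,0,0]]]' -1 20
python3 -m pendant '[[[0,0,0,0],[0,0,0,0],[0,0,0,0]]]'
python3 -m pendant '[[[0,0.12,-0.16,0],[0,0.23,-0.32,0],[0,0.35,-0.48,0],[0,0.47,-0.64,0],[0,0.58,-0.8,0]]]'
python3 -m pendant '[[[0,0,0,0],[0,0,0,0],[0,0,0,0],[0,0,0,0]]]'
python3 w.py pics/s6.png
```

```text
clock: 8.85
eef_pos: [491.8, 77.1, 78.5]
eef_rot: [-3.142, -0.0, 1.464]
wrist_force: [-0.5, -0.3, 0.6]
finger_gap: 11.0
clock: 9.15
eef_pos: [491.8, 77.1, 78.5]
eef_rot: [-3.142, -0.0, 1.464]
wrist_force: [-0.8, -0.8, 1.4]
finger_gap: 11.0
clock: 9.65
eef_pos: [497.7, 76.5, 86.5]
eef_rot: [-3.142, 0.0, 1.464]
wrist_force: [0.4, -0.9, -5.4]
finger_gap: 11.2
clock: 10.05
eef_pos: [497.6, 76.5, 86.4]
eef_rot: [3.142, 0.0, 1.464]
wrist_force: [-0.0, 0.6, -5.6]
finger_gap: 11.7
F [ 0.22 -0.26 -5.33 -0.15  0.04 -0.04] std [0.56 0.52 0.55] t 10.55 lane [-197.9   -0. ] z 86.4 gap 11.0
Fx lane 0.25 Fz corrected 5.14
```

View pics/s6.png

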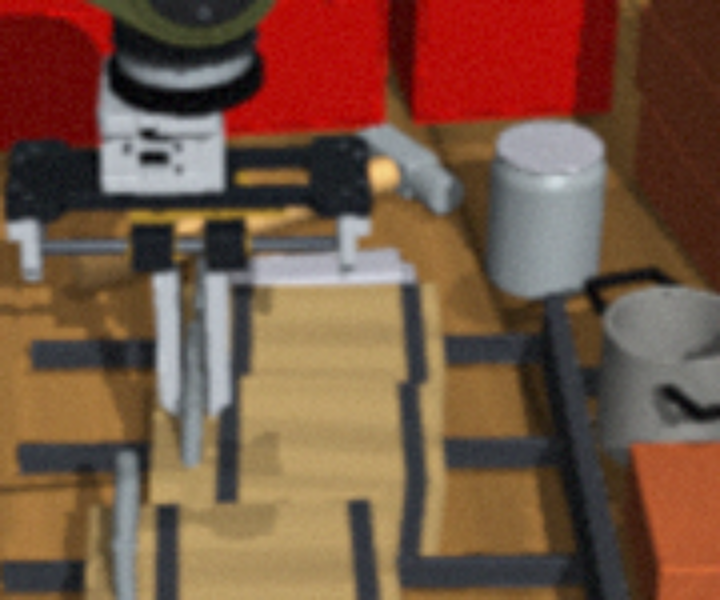

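Box 2 carries 5.1 N: heavy. Lower it and slide it about 66 mm of the estimated 74.

```bash

python3 -m pendant '[[[0,-0.12,0.16,0],[0,-0.23,0.32,0],[0,-0.35,0.48,0],[0,-0.47,0.64,0],[0,-0.58,0.8,0]]]'
python3 -m pendant '[[[0,0.3,0,0],[0,0.8,0,0],[0,1.4,0,0],[0,2.0,0,0],[0,2.6,0,0]]]'
python3 -m pendant '[[[0,0.6,0,0],[0,1.2,0,0],[0,1.8,0,0],[0,2.4,0,0],[0,3.0,0,0]]]'
python3 -m pendant '[[[0,0.3,0,0],[0,0.5,0,0],[0,0.7,0,0],[0,0.9,0,0],[0,1.0,0,0]]]'
python3 w.py pics/s7.png
```

```text
clock: 11.05
eef_pos: [491.8, 77.1, 78.4]
eef_rot: [3.141, -0.0, 1.464]
wrist_force: [1.7, -1.6, 10.8]
finger_gap: 11.5
clock: 11.55
eef_pos: [517.3, 74.5, 78.5]
eef_rot: [-3.14, 0.0, 1.464]
wrist_force: [-7.2, 0.5, 1.6]
finger_gap: 11.1
clock: 12.05
eef_pos: [547.1, 71.3, 78.5]
eef_rot: [-3.14, -0.0, 1.464]
wrist_force: [-7.7, 1.1, 2.4]
finger_gap: 11.3
clock: 12.55
eef_pos: [557.0, 70.3, 78.5]
eef_rot: [-3.14, 0.0, 1.464]
wrist_force: [-7.8, 0.5, 1.8]
finger_gap: 11.2
F [-5.51  0.88  0.62  0.06  1.06  0.02] std [0.38 0.68 0.68] t 13.05 lane [-138.2   -0. ] z 78.5 gap 11.2
Fx lane -5.57 Fz corrected 3.78
```

View pics/s7.png

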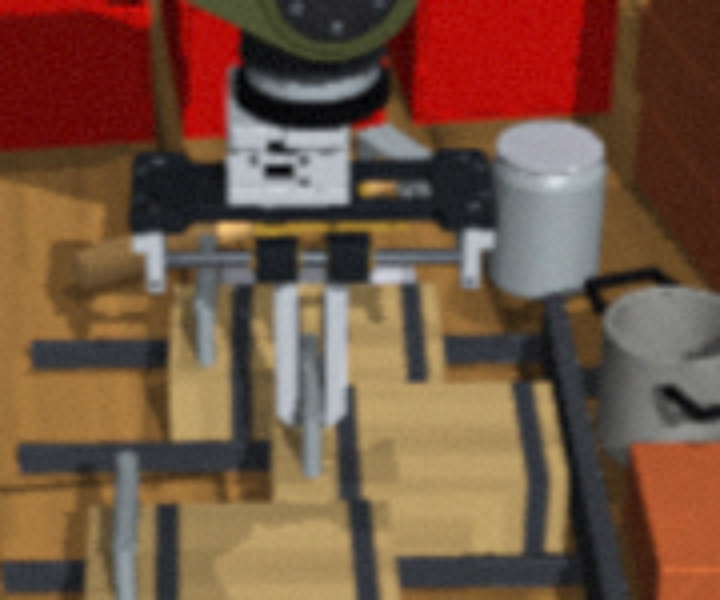

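The box follows. Its far end shows about (570,490), near the stop. Now slow steps with force checks.

```bash

python3 -m pendant '[[[0,0.1,0,0],[0,0.2,0,0],[0,0.3,0,0],[0,0.4,0,0],[0,0.5,0,0]]]'
python3 -m pendant '[[[0,0.05,0,0],[0,0.1,0,0]]]'
python3 -m pendant '[[[0,0.05,0,0],[0,0.1,0,0]]]'
```

```text
clock: 13.55
eef_pos: [561.9, 69.8, 78.5]
eef_rot: [-3.14, 0.0, 1.464]
wrist_force: [-7.9, 0.5, 2.0]
finger_gap: 11.2
clock: 13.75
eef_pos: [562.8, 69.6, 78.5]
eef_rot: [-3.14, 0.0, 1.464]
wrist_force: [-7.8, 0.8, 2.2]
finger_gap: 11.4
clock: 13.95
eef_pos: [563.8, 69.5, 78.5]
eef_rot: [-3.14, 0.0, 1.464]
wrist_force: [-6.5, 1.6, 1.0]
finger_gap: 11.2
```

```bash

for i in 1; do python3 -m pendant '[[[0,0.05,0,0],[0,0.1,0,0]]]' | grep -E "pos|force"; done
python3 -m pendant '[[[0,0.05,0,0]]]' | grep -E "pos|force"
python3 w.py
```

```text
eef_pos: [564.8, 69.4, 78.5]
wrist_force: [-7.1, 0.6, 1.9]
eef_pos: [565.3, 69.4, 78.5]
wrist_force: [-6.9, 1.2, 2.4]
F [-6.57  1.03  1.31  0.06  1.24 -0.01] std [0.29 0.42 0.72] t 14.75 lane [-1.298e+02 -1.000e-01] z 78.5 gap 11.2
Fx lane -6.64 Fz corrected 3.94
```

```bash

python3 -m pendant '[[[0,0.05,0,0],[0,0.1,0,0]]]' | grep -E "pos|force"
python3 -m pendant '[[[0,0.05,0,0]]]' | grep -E "pos|force"
python3 -m pendant '[[[0,0.05,0,0]]]' | grep -E "pos|force"
python3 w.py pics/s8.png
```

```text
eef_pos: [566.3, 69.3, 78.5]
wrist_force: [-6.8, 1.7, 2.2]
eef_pos: [566.6, 69.2, 78.5]
wrist_force: [-10.6, 0.7, 3.7]
eef_pos: [566.7, 69.2, 78.5]
wrist_force: [-15.2, 2.1, 6.3]
F [-12.94   0.89   5.47   0.1    2.36   0.02] std [0.45 0.52 0.34] t 15.65 lane [-128.6   -0. ] z 78.4 gap 11.6
Fx lane -12.96 Fz corrected 4.77
```

View pics/s8.png

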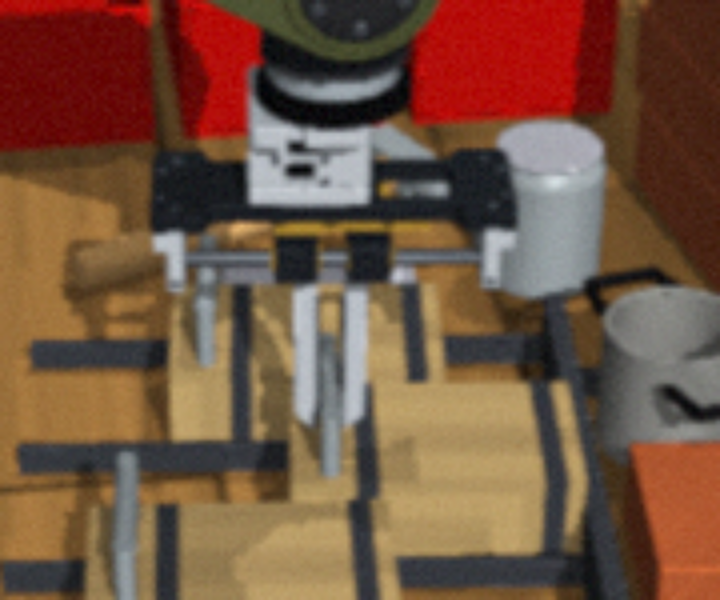

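The force rose sharply at lane -129 (130 expected), so box 2 is home. Relieve the load, release and rise.

```bash

python3 -m pendant '[[[0,-0.05,0,0],[0,-0.05,0,0]]]' | grep -E "pos|force"
python3 -m pendant '[[[0,0,0,0],[0,0,0,0],[0,0,0,0],[0,0,0,0]]]' -0.1
python3 -m pendant '[[[0,0,-2,0],[0,0,-4,0],[0,0,-6,0],[0,0,-6,0]]]' -0.1
python3 -c "
from h import *
import cv2
c=cams.camera('side');cv2.imwrite('pics/s9.png',cv2.resize(c['frame'][130:280,260:440,::-1],None,fx=4,fy=4))
goto(f2w(-229.6,-106),140)"
```

```text
eef_pos: [566.6, 69.2, 78.5]
wrist_force: [-9.2, 1.1, 2.1]
clock: 16.25
eef_pos: [567.6, 69.0, 78.6]
eef_rot: [3.141, -0.0, 1.464]
wrist_force: [0.3, -0.6, -0.4]
finger_gap: 39.6
clock: 16.65
eef_pos: [568.6, 69.1, 141.0]
eef_rot: [3.137, -0.001, 1.464]
wrist_force: [-0.2, 0.4, -0.1]
finger_gap: 42.4
t 16.7 pos [567.9  69.  139.2] lane [-1.273e+02 -1.000e-01] rot [ 3.139 -0.     1.464] F [-0.71  0.32  0.25] gap 42.0
shift tool cm [-10.61 -10.21  -0.1 ] turn -0.002
```

View pics/s9.png

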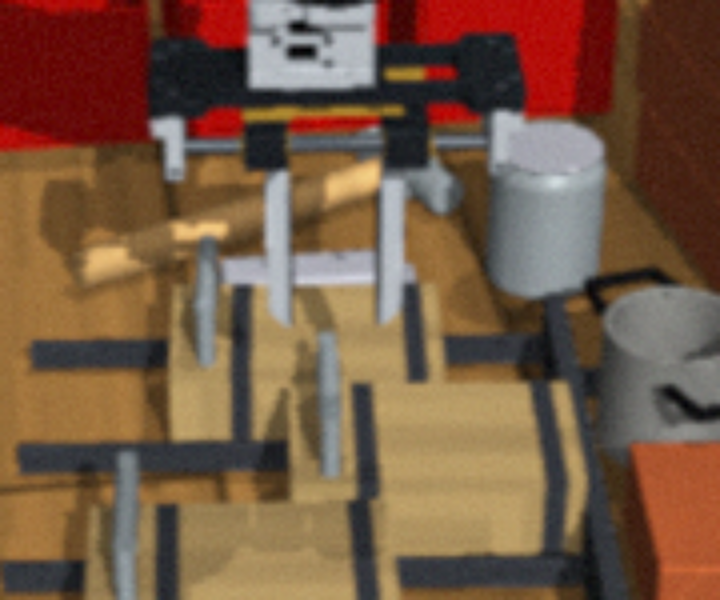

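Box 2 stands against the stop at (585,490), clear of the fingers. Now box 3.

```bash

python3 -m pendant '[[[-2.7,-2.6,0,0],[-5.4,-5.2,0,0],[-8.1,-7.8,0,0],[-10.6,-10.2,0,0],[-10.6,-10.2,0,0]]]' | grep pos
python3 -m pendant '[[[0,0,0,0],[0,0,2,0],[0,0,4,0],[0,0,5.3,0],[0,0,6,0]]]' | grep pos
python3 -m pendant '[[[0,0,0,0],[0,0,0,0],[0,0,0,0]]]' | grep force
python3 -c "
from h import *
import cv2
c=cams.camera('side');cv2.imwrite('pics/s10.png',cv2.resize(c['frame'][150:310,220:420,::-1],None,fx=3.7,fy=3.7))
goto(f2w(-229.6,-106),79)"
```

```text
eef_pos: [452.2, -27.0, 137.4]
eef_pos: [454.7, -24.8, 76.8]
wrist_force: [0.0, 0.4, 0.5]
t 18.05 pos [455.1 -25.4  79. ] lane [-229.6 -105.9] rot [3.141 0.    1.464] F [-0.38  0.04  0.97] gap 42.2
shift tool cm [-0.01 -0.    0.  ] turn -0.002
```

View pics/s10.png

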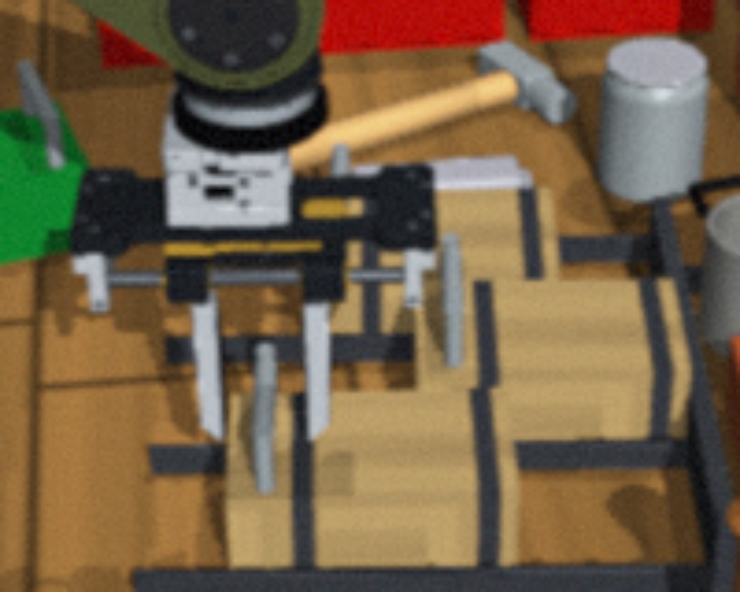

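Bar 3 at (264,420) lies between the fingers at (210,430) and (318,430). Grip and raise.

```bash

python3 -m pendant '[[[0,0,0,0],[0,0,0,0],[0,0,0,0],[0,0,0,0],[0,0,0,0]]]' -1 20 | grep gap
python3 -m pendant '[[[0,0,0,0],[0,0,0,0],[0,0,0,0]]]' | grep -E "force|gap"
python3 -m pendant '[[[0,0.12,-0.16,0],[0,0.23,-0.32,0],[0,0.35,-0.48,0],[0,0.47,-0.64,0],[0,0.58,-0.8,0]]]' | grep force
python3 -m pendant '[[[0,0,0,0],[0,0,0,0],[0,0,0,0],[0,0,0,0]]]' | grep force
python3 w.py pics/s11.png
```

```text
finger_gap: 11.7
wrist_force: [-1.1, 0.4, 2.6]
finger_gap: 11.0
wrist_force: [0.2, -0.2, -3.0]
wrist_force: [0.7, -1.3, -2.2]
F [ 0.43  0.28 -2.56 -0.02  0.01  0.06] std [0.55 0.44 0.4 ] t 20.25 lane [-224.2 -106. ] z 86.4 gap 11.5
Fx lane 0.4 Fz corrected 2.24
```

View pics/s11.png

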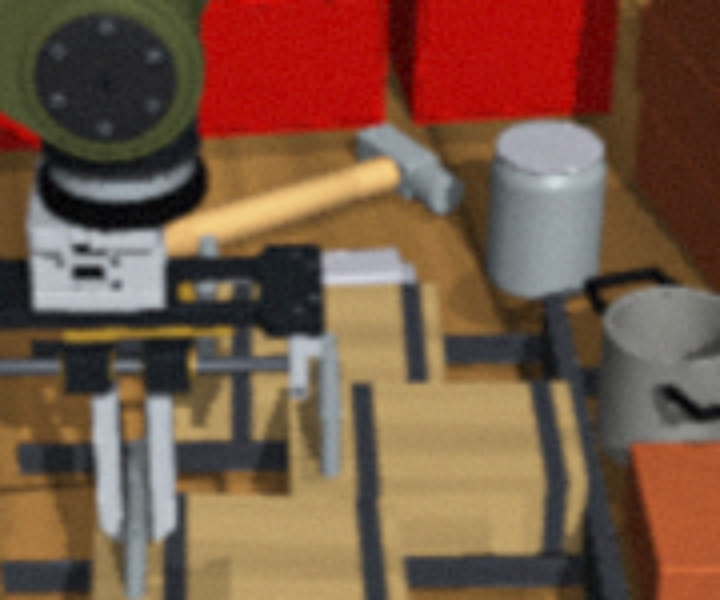

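Box 3 carries 2.2 N: light. Lower, release and retreat.

```bash

python3 -m pendant '[[[0,-0.12,0.16,0],[0,-0.23,0.32,0],[0,-0.35,0.48,0],[0,-0.47,0.64,0],[0,-0.58,0.8,0]]]' | grep force
python3 -m pendant '[[[0,0,0,0],[0,0,0,0],[0,0,0,0],[0,0,0,0]]]' -0.1 | grep -E "force|gap"
python3 -m pendant '[[[0,0,-2,0],[0,0,-5,0],[0,0,-9,0],[0,0,-12,0],[0,0,-14,0]]]' -0.1 | grep -E "pos|force"
python3 -m pendant '[[[-4,-2,0,0],[-8,-4,0,0],[-12,-6,0,0],[-16,-7,0,0],[-20,-8,0,0]]]' | grep -E "pos|force"
python3 -m pendant '[[[-4,0,0,0],[-8,0,0,0],[-12,0,0,0],[-12,0,0,0],[-12,0,0,0]]]' | grep -E "pos|force"
python3 -c "
from h import *
import cv2
c=cams.camera('top');cv2.imwrite('pics/t9.png',c['frame'][:,:,::-1])
cv2.imwrite('pics/t9c.png',cv2.resize(c['frame'][140:320,200:400,::-1],None,fx=3.3,fy=3.3,interpolation=cv2.INTER_CUBIC))
c=cams.camera('side');cv2.imwrite('pics/s12.png',c['frame'][:,:,::-1])
print(manip.read_state()['clock'])"
```

```text
wrist_force: [2.0, 0.6, 14.2]
wrist_force: [-0.2, -0.2, 0.7]
finger_gap: 39.6
eef_pos: [455.1, -25.5, 220.8]
wrist_force: [-0.6, -0.1, 0.3]
eef_pos: [352.8, -217.2, 218.8]
wrist_force: [-0.1, -0.2, 0.3]
eef_pos: [340.7, -335.3, 218.0]
wrist_force: [1.0, 0.3, -0.9]
22.75
```

View pics/t9c.png

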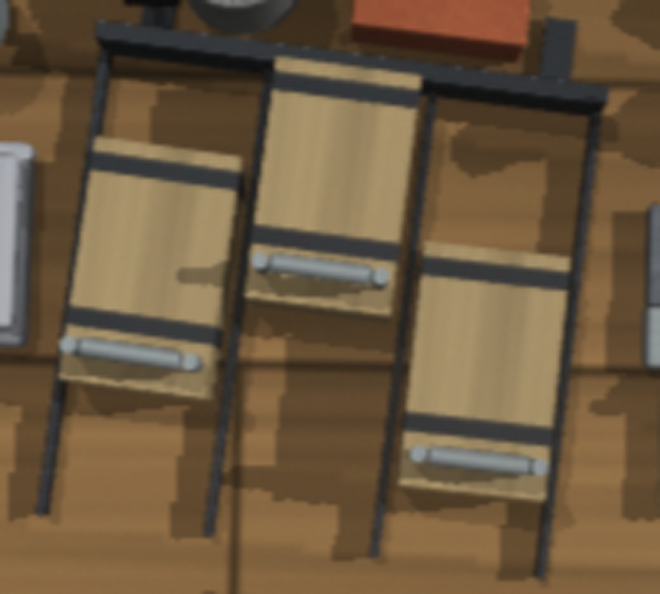

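View pics/s12.png

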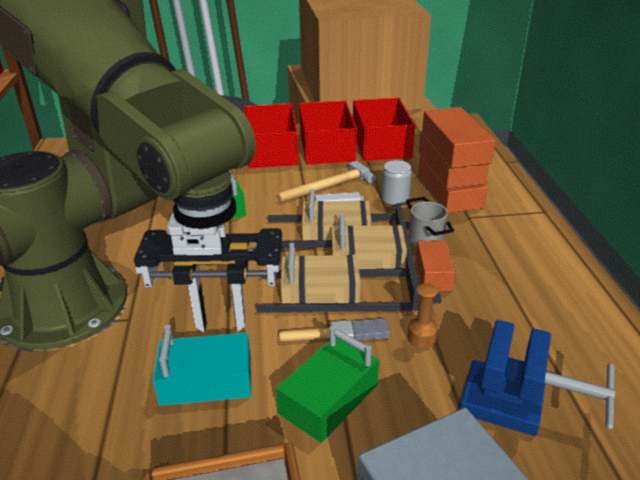

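The last pictures show boxes 1 and 3 at their starting pixels, with bars at crop (130,353) and (479,460). Box 2's far edge, at crop (347,75), lies at the stop. The bystanders look unmoved and the gripper touches nothing.

```bash
python3 -c "
from cell import manip
print(manip.sign_off())"
```

```text
the job is handed in; nothing more can be done
None
```

I weighed all three boxes by raising the handle end about 8 mm. Only box 2, in the middle lane, was heavy, and it is now home against the back stop. I handed the job in at about 23 s of the 64 s allowed; the sign-off gives no verdict.

| Box | Load on the bar, corrected for pull | Result | What I did |
|---|---|---|---|
| Box 1 (left) | about 2.4 N | light | set back down where it was |
| Box 2 (middle) | about 5.1 N | heavy | slid about 75 mm to the stop |
| Box 3 (right) | about 2.2 N | light | set back down where it was |

- **Box 2 at the stop:** the wrist force rose from about 7 N (sliding friction) to 15 N at the expected position. I eased off 0.5 mm and released.
- **Last pictures:** boxes 1 and 3 are at their starting pixels and box 2 is at the stop. The bystanders look unmoved and the gripper is clear of everything.
- **Uncertain points:** box 1's raw reading was 3.1 N, between the two classes, because of a slight pull along the lane. It came out light only after the correction. Setting boxes down also gave short downward readings of 11 to 14 N, which were gone once I released the bar (box 2: once I began to slide it).

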